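# Clamp the vitamin tub in the ratchet holder

### The arm

A 6-joint arm with a two-finger parallel gripper is mounted at the origin on the work surface. World frame = base frame: x ahead of the robot, y to its left, z up, the work surface at z = 0. Lengths are in m, angles in rad, forces in N, time in s.
With the tool pointing down it reaches from about 0.275 to 0.75 m from the base axis. Payload 10.2 kg.
Tool frame: the origin (TCP) lies between the finger pads; the fingertips stand 25 mm ahead of it and the grasp point (between the pads) lies 6 mm ahead of it; z points along the fingers, y is the direction in which the jaws open and shut (so a half turn about z gives the same grasp; the last joint's range is limited). The gripper opens to 85 mm and grips with 20 to 120 N. Pads are 22 mm wide; open, the fingers measure 114 mm over their backs; the gripper's body (76 mm by 85 mm) begins 54 mm behind the grasp point. The pads swing forward as they close: fully open they stand 13 mm farther back than shut.
Start: joints at [1.056, 0.313, 1.498, -0, 1.331, -0.223], TCP at [0.151, 0.503, 0.256] pointing down, gripper open.
Joint ranges: [-2.94, 2.94], [-0.97, 2.17], [0.19, 2.56], [-1.23, 4.37], [0.02, 3.11], [-2.88, 2.88]. Speed limits (rad/s): [2.39, 2.39, 3.01, 3.14, 3.14, 3.14].

### API

Orientations are given as a unit quaternion [w, x, y, z].
In Python, from workcell import move_ptp, move_l, move_joints, open_jaws, close_gripper, wait, inverse_kinematics, grab_frame, camera_params, PlanningError, hand_in, get_time, get_joints, get_qvel, get_joint_efforts, get_ee_pos, get_ee_rot, get_ft_force, get_torque, get_width gives the robot as it stands. Calls block until the motion is done:
- move_ptp(position, orientation): joint-space move of the TCP to a pose.
- move_l(position, attitude=None, feed=0.15, stop_force=None): straight line of the TCP; attitude=None keeps the orientation; feed is the mean speed in m/s. With stop_force (N) it stops when the force on the tool has changed by that much, and returns True; else False.
- move_joints(angles): joint-space move.
- open_jaws() and close_gripper(squeeze=None): open the fingers fully, or close them until they stop; squeeze is the grip in N (None keeps the last).
- wait(seconds).
- inverse_kinematics(position, orientation): joint angles nearest the present ones, or None.
- grab_frame(name): name is "scene" or "top" or "wrist"; returns the picture (400x640x3 uint8, red, green, blue); there is no depth.
- camera_params(name): a dict with "vertical_fov" (degrees; the focal length in pixels is half the picture's height over the tangent of half this angle, whatever the lens; pixels are square), "cx", "cy" (the principal point, pixels), "R" (3x3) and "t" (3): a world point X has camera coordinates R X + t; the wrist camera has in their place "hand_eye" (4x4, takes a point from camera to tool coordinates, whose origin is the TCP and whose axes are the flange's). Camera axes: x right, y down, z forward; pixel columns grow to the right and rows downward; lengths in m; the calibration is good to about 2 mm. The wrist camera is an equidistant fisheye: a pixel r from the principal point sees the ray r / f radians off the axis. A picture is of the moment at which its call begins: read the wrist's pose just before it. camera_params takes no time and is no camera call.
A pose or a line that the arm cannot do raises PlanningError and nothing moves.
- hand_in(): hands the job in, once; it reports no verdict.
Readings, each from a call of its own:
- get_time(): time.
- get_joints(): joint angles.
- get_qvel(): joint speeds.
- get_joint_efforts(): joint torques, N m.
- get_ee_pos(): TCP position.
- get_ee_rot(): TCP orientation.
- get_ft_force(): force on the tool from outside, world axes, zero at the start.
- get_torque(): the same for the moment, N m.
- get_width(): finger opening in m.
Only numpy, scipy, OpenCV 4.12 (cv2) and the standard library are available. Lean on these libraries where they do the work, as an engineer would, in place of code of your own. Each camera call takes 0.05 s, during which the arm holds its last target.

### The job

Stand the closed teal vitamin tub upright on the bed of the ratchet holder, in the V of the rest jaw, and let go of it. Then swing the red lever back and forth so that the wheel brings the jaw up notch by notch until the tub is gripped firmly but not crushed: stop when the knob takes about 12 N of push, for 15 N would crush it. Work the jaw with the lever only, leave the lever swung back home towards the robot's side, and leave the dish, brush and feeder where they are.

Things in the scene. Friction and masses are not known exactly. Their poses are not given: they have to be found in the camera images.
- tub_mid (a point): Closed teal screw-top tub, loose, about 0.16 kg: body 54 mm across, lid 56 mm across (ribbed, the top 19 mm), 78 mm tall. The point is at its centre, 39 mm above its underside; z is its axis. It may be gripped across the lid, best 68 mm above its underside.
- holder: Ratchet holder: grey base plate 120 mm (its x) by 350 mm (its y), 14 mm high, bolted to the table; origin under its centre, z up. At yaw 0 its x points away from the robot. The tub is to stand on the plate. The jaw moves along the holder's +y towards the rest jaw. Wheel and lever turn on a vertical axis at (0, -90 mm).
- rest_seat (a point): Axis of a tub seated in the V of the rest jaw, on the plate's upper face (14 mm above the table); axes as the holder's. The V opens to -y; cheeks 40 mm high, 32 mm out to either side. The bed is free for 50 mm to -y: set down 5 mm to -y of this point and centred in x, the tub touches nothing and the jaw pushes it home. In the end it must be within 8 mm of this point.
- jaw: Moving jaw: aluminium carriage with a sprung black pad 50 mm wide in front, top 56 mm above the table, driven by the wheel through a rack, about 5 mm a notch. Origin at table height under the carriage; axes as the holder's. The spring's stiffness is not known, so its place does not tell how hard it squeezes. Not to be pushed by the robot.
- wheel: Steel ratchet wheel, 96 mm across, 24 to 38 mm above the table, 40 saw teeth (a notch is 9 degrees); origin on its vertical axis at table height. A fixed pawl keeps it from turning back; a pawl under the lever drives it. Not to be pushed by the robot.
- lever (a joint): Angle of the red lever: 0 = home stop, 0.375 rad from the holder's -y towards its -x; 0.75 = other stop, 0.375 rad towards +x. Growing (counter-clockwise from above) is the driving swing, up to 4 notches; swinging back lets the pawl click over the teeth while the wheel stays held. It stays where it is left; home means below 0.12.
- lever_knob (a point): Upright black post (knob) at the lever's end: 22 mm across, 52 to 105 mm above the table, nothing near it; this point is 80 mm up, 130 mm from the wheel's axis. The lever plate below it is 26 mm wide. An idle driving swing takes about 1 N here. Once the jaw bears on the tub, each newton more is about 4 N of squeeze. Usually 3 to 6 swings.
- dish: Bystander: blue ribbed glazed dish, 94 mm across, 28 mm high, loose; origin under its centre.
- brush: Bystander: beech shell brush (pale wooden back, bristles down), 85 x 42 x 39 mm, loose; origin under its centre.
- feeder: Bystander: white plastic pipette-style feeder with an orange bulb, 135 mm long and 25 mm thick, lying along its x, loose; origin under it, near its middle.
- lever_axis (a point): Point on the lever's and wheel's axis, 80 mm above the table. When to stop: end a driving swing wherever the steady push at the knob reaches about 12 N (11 to 13), then swing back; up to a notch and some play (about 15 N of squeeze) is lost as the fixed pawl takes over. The squeeze is then 26 to 58 N as wanted. Above 64 N (about 15 N at the knob) the tub is crushed.
Things that resemble listed ones, but are neither listed nor needed, are in the scene too. Of the things like the part that bears tub_mid, leave any that is green or yellow; of the rest the smaller one is meant.

How it is judged:
By the outcome, as a careful person would: the job done as asked, in the order asked, and still so for the second after the job is handed in, with the robot touching nothing.
It also fails if it takes over 72 s, if anything falls off the work surface, if the arm or the gripper's body presses on something with over 40 N, if the wrist force passes 120 N, or if a joint passes its speed limit or range.

## Working session

There is one attempt and no reset: what is moved stays moved. The work goes in short steps, each a Python script; the robot and the scene stay as the last script left them, time stands still between calls to the robot, and variables do not carry over. Pictures are saved under pics/ and viewed, and the job is handed in when it is done.

```bash
ls; mkdir -p pics
python3 - <<'E'
from workcell import *
import cv2
for n in ["scene","top","wrist"]:
    im=grab_frame(n); cv2.imwrite(f"pics/{n}0.png",im[:,:,::-1])
    print(n,camera_params(n))
print(get_time(),get_ee_rot(),get_ft_force())
E
```

```text
pics
scene {'vertical_fov': 47.9808781970913, 'cx': 323.47562319149705, 'cy': 196.67520469507804, 'R': array([[-0.24098025,  0.97052711,  0.00237654],
       [ 0.68793457,  0.17253925, -0.70496541],
       [-0.68459809, -0.16824784, -0.70923771]]), 't': array([-0.01878464, -0.29708554,  1.53315818])}
top {'vertical_fov': 44.470088137874576, 'cx': 318.806132291422, 'cy': 198.358254238836, 'R': array([[ 0.09725825, -0.995253  ,  0.00350547],
       [-0.97310982, -0.09583213, -0.20945999],
       [ 0.20880162,  0.01696051, -0.97781093]]), 't': array([0.11709181, 0.49673446, 1.25536076])}
wrist {'vertical_fov': 65.70646984690485, 'cx': 317.0936411047744, 'cy': 196.950386975317, 'hand_eye': array([[ 7.15860728e-05, -9.54157899e-01, -2.99303688e-01,
         7.74537243e-02],
       [ 9.99999582e-01,  3.41179023e-04, -8.48478075e-04,
        -4.36072912e-04],
       [ 9.11698198e-04, -2.99303503e-01,  9.54157525e-01,
        -1.17563080e-01],
       [ 0.00000000e+00,  0.00000000e+00,  0.00000000e+00,
         1.00000000e+00]])}
0.15 [-1.64590786e-04  1.45395552e-01  9.89373494e-01 -4.41388855e-04] [ 0.10481964 -0.66750417 -1.04437023]
```

View pics/scene0.png

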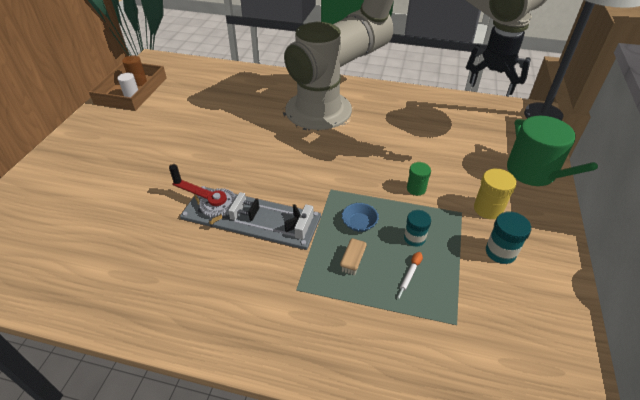

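View pics/top0.png

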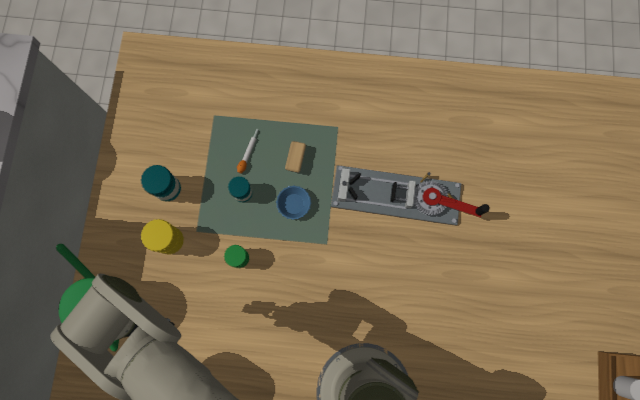

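View pics/wrist0.png

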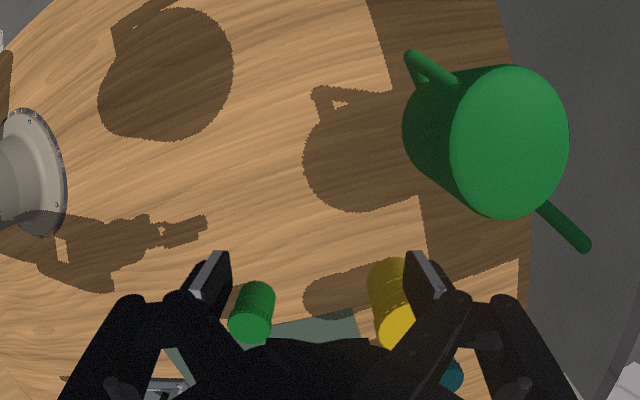

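The small teal tub is at about (239,188) in top. The larger teal one at (160,180) is the decoy, and the green and yellow ones stay put. The holder's rest jaw is on the left (345,185) and its knob on the right (483,210). Next I zoom in for accurate pixels.

```bash
cat > h.py <<'E'
from workcell import *
import numpy as np, cv2
def pix2plane(name,u,v,z):
    p=camera_params(name); f=200/np.tan(np.radians(p["vertical_fov"])/2)
    R=np.array(p["R"]);t=np.array(p["t"])
    d=R.T@np.array([(u-p["cx"])/f,(v-p["cy"])/f,1]); c=-R.T@t
    return c+d*(z-c[2])/d[2]
def proj(name,X):
    p=camera_params(name); f=200/np.tan(np.radians(p["vertical_fov"])/2)
    c=np.array(p["R"])@np.asarray(X,float)+p["t"]
    return np.array([p["cx"]+f*c[0]/c[2],p["cy"]+f*c[1]/c[2]])
E
python3 - <<'E'
import cv2
a=cv2.imread("pics/top0.png")
c=a[155:235,320:500]; cv2.imwrite("pics/tz1.png",cv2.resize(c,None,fx=4.4,fy=4.4,interpolation=cv2.INTER_CUBIC))
c=a[110:250,190:340]; cv2.imwrite("pics/tz2.png",cv2.resize(c,None,fx=4,fy=4,interpolation=cv2.INTER_CUBIC))
b=cv2.imread("pics/scene0.png")
c=b[155:255,160:330]; cv2.imwrite("pics/sz1.png",cv2.resize(c,None,fx=4.5,fy=4.5,interpolation=cv2.INTER_CUBIC))
E
```

```text
(no output)
```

View pics/tz1.png

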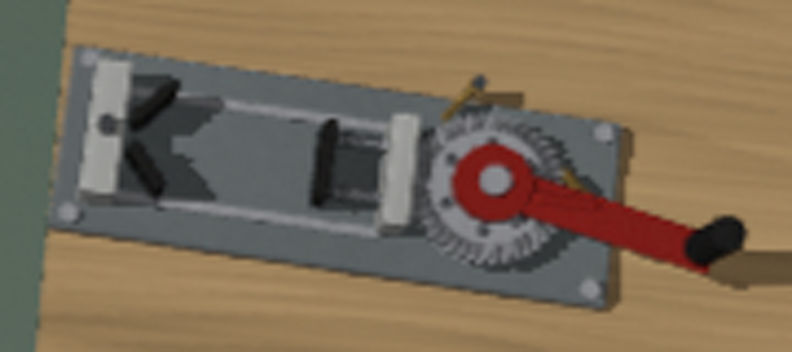

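View pics/tz2.png

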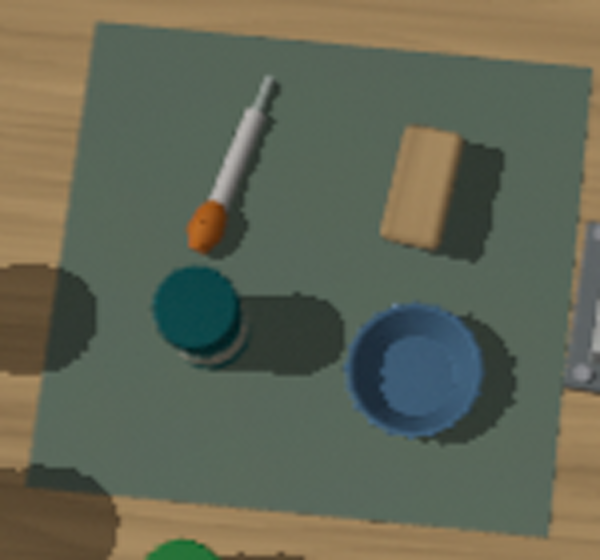

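View pics/sz1.png

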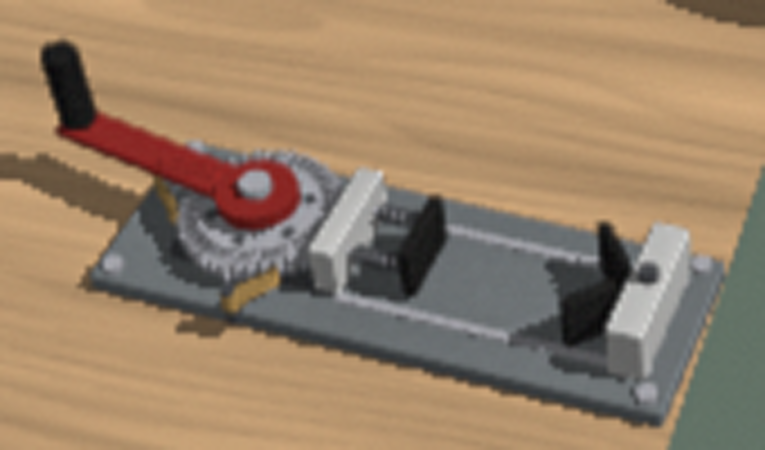

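Run:
```python
from h import *
def T(x,y,z): return pix2plane("top",320+(x+.5)/4.4-.5,155+(y+.5)/4.4-.5,z)
def S(x,y,z): return pix2plane("scene",160+(x+.5)/4.5-.5,155+(y+.5)/4.5-.5,z)
P=[T(*p,.014) for p in [(77,47),(625,125),(610,305),(52,228)]]
Q=[S(*p,.014) for p in [(724,265),(190,142),(95,275),(658,412)]]
print(np.round(P,4),np.round(Q,4))
print("ctr",np.mean(P,0),[np.linalg.norm(P[i]-P[i-1]) for i in range(4)])
d=(P[0]-P[1]+P[3]-P[2]); yaw=np.arctan2(-d[0],d[1]);print("yaw",yaw)
C=np.mean(P,0)
ex=np.array([np.cos(yaw),np.sin(yaw)]);ey=np.array([-np.sin(yaw),np.cos(yaw)])
print("axis",C[:2]-.09*ey)
loc=lambda X:np.round(1000*np.array([(X[:2]-C[:2])@ex,(X[:2]-C[:2])@ey]),1)
print("hub z60",loc(T(495,180,.06)),"scene",loc(S(255,185,.06)))
print("knob top",loc(T(730,230,.105)),loc(S(60,50,.105)))
for z in (.04,.054):
  print(z,[loc(T(*p,z)) for p in [(178,82),(160,193),(128,128)]],[loc(S(*p,z)) for p in [(607,226),(567,292)]])
def T2(x,y,z): return pix2plane("top",190+(x+.5)/4-.5,110+(y+.5)/4-.5,z)
print("tub lid",T2(197,309,.078))
print("dish",T2(415,370,.028),"brush",T2(421,187,.039),"bulb",T2(207,226,.012))
```

```text
[[ 0.5902  0.124   0.014 ]
 [ 0.5733 -0.2246  0.014 ]
 [ 0.4574 -0.2195  0.014 ]
 [ 0.472   0.129   0.014 ]] [[ 0.4775  0.1299  0.014 ]
 [ 0.4577 -0.2145  0.014 ]
 [ 0.5734 -0.2205  0.014 ]
 [ 0.5914  0.1218  0.014 ]]
ctr [ 0.52321944 -0.04776742  0.014     ] [np.float64(0.11830587362965), np.float64(0.3489541507318093), np.float64(0.11597349205485315), np.float64(0.34880156261605516)]
yaw -0.045054353342284234
axis [ 0.51916592 -0.13767609]
hub z60 [ -0.7 -87. ] scene [  4.2 -86.8]
knob top [ -22.2 -215.7] [ -25.1 -216.5]
0.04 [array([ 38.3, 109.6]), array([-33.2, 111.7]), array([  4.7, 136.5])] [array([-40.6, 109.3]), array([ 13.9, 104.7])]
0.054 [array([ 34.4, 110.3]), array([-36.3, 112.4]), array([  1.2, 136.9])] [array([-28.1, 114.3]), array([ 25.5, 109.7])]
tub lid [0.48760495 0.37689866 0.078     ]
dish [0.47093814 0.23324997 0.028     ] brush [0.5969034  0.24227177 0.039     ] bulb [0.56205581 0.39010274 0.012     ]
```

```bash
cat >> h.py <<'E'
YAW=-0.045
from scipy.spatial.transform import Rotation as Ro
def ori(yaw,flip=False):
    # tool y along (cos yaw, sin yaw) (or opposite if flip), z down
    a=np.array([np.cos(yaw),np.sin(yaw),0])*(-1 if flip else 1); z=np.array([0,0,-1.])
    q=Ro.from_matrix(np.stack([np.cross(a,z),a,z],1)).as_quat()
    return [q[3],q[0],q[1],q[2]]
def wray(u,v,pos,q):
    p=camera_params("wrist"); f=200/np.tan(np.radians(p["vertical_fov"])/2)
    H=np.array(p["hand_eye"]); dx,dy=u-p["cx"],v-p["cy"]; r=np.hypot(dx,dy); th=r/f
    d=np.array([np.sin(th)*dx/(r+1e-9),np.sin(th)*dy/(r+1e-9),np.cos(th)])
    R=Ro.from_quat([q[1],q[2],q[3],q[0]]).as_matrix()
    return np.array(pos)+R@H[:3,3], R@H[:3,:3]@d
def wplane(u,v,z,pos,q):
    c,d=wray(u,v,pos,q); return c+d*(z-c[2])/d[2]
def wproj(X,pos,q):
    p=camera_params("wrist"); f=200/np.tan(np.radians(p["vertical_fov"])/2)
    H=np.array(p["hand_eye"]); R=Ro.from_quat([q[1],q[2],q[3],q[0]]).as_matrix()
    c=H[:3,:3].T@(R.T@(np.asarray(X)-pos)-H[:3,3]); r=np.hypot(c[0],c[1]);th=np.arctan2(r,c[2])
    return np.array([p["cx"]+f*th*c[0]/r,p["cy"]+f*th*c[1]/r])
E
python3 - <<'E'
from h import *
for fl in (0,1):
  for p in ([.4876,.3769,.2],[.528,.06,.2],[.50,-.26,.1],[.56,-.26,.1],[.52,-.02,.15]):
    print(fl,p,np.round(inverse_kinematics(p,ori(YAW,fl)),2) if inverse_kinematics(p,ori(YAW,fl)) is not None else None)
E
```

```text
0 [0.4876, 0.3769, 0.2] [ 0.47  0.56  1.28 -0.    1.3   0.51]
0 [0.528, 0.06, 0.2] [-0.11  0.38  1.56 -0.    1.2  -0.06]
0 [0.5, -0.26, 0.1] [-0.69  0.56  1.56 -0.    1.02 -0.64]
0 [0.56, -0.26, 0.1] [-0.62  0.66  1.38 -0.    1.1  -0.58]
0 [0.52, -0.02, 0.15] [-0.26  0.41  1.65 -0.    1.08 -0.22]
1 [0.4876, 0.3769, 0.2] [ 0.47  0.56  1.28 -0.    1.3  -2.63]
1 [0.528, 0.06, 0.2] None
1 [0.5, -0.26, 0.1] [-0.69  0.56  1.56 -0.    1.02  2.5 ]
1 [0.56, -0.26, 0.1] [-0.62  0.66  1.38 -0.    1.1   2.56]
1 [0.52, -0.02, 0.15] None
```

Run:
```python
from h import *
import json
d={}
for n,p in (("tub",[.4876,.30,.2]),("rest",[.527,-.06,.15])):
    move_ptp(p,ori(YAW)); 
    pos,q=get_ee_pos(),get_ee_rot(); im=grab_frame("wrist")
    cv2.imwrite(f"pics/w_{n}.png",im[:,:,::-1]); d[n]=[list(map(float,pos)),list(map(float,q))]
json.dump(d,open("poses.json","w")); print(d,get_time())
```

```text
{'tub': [[0.4869934320687916, 0.30088235180299266, 0.2002549570149154], [-5.680608688699567e-05, 0.7221272106557396, 0.6917602567006799, 0.0001888201232883929]], 'rest': [[0.527200937286397, -0.059048557011438955, 0.15019374769960664], [7.927982628389155e-05, 0.7224284556412341, 0.6914456556297323, 0.00015970378844646355]]} 3.0917
```

View pics/w_tub.png

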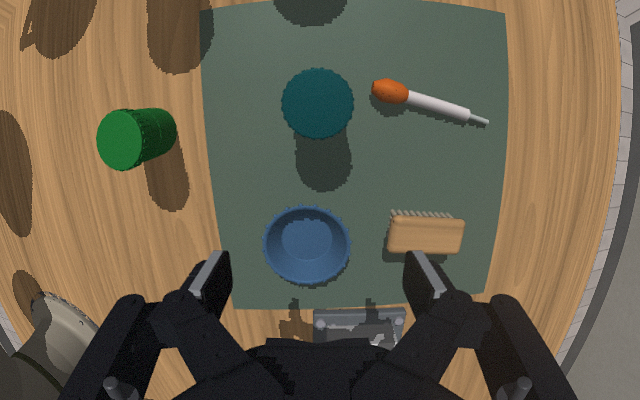

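View pics/w_rest.png

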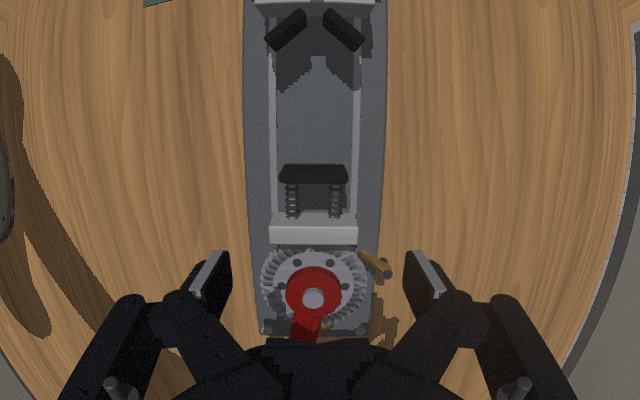

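Tub lid centre is at (317,103) in the wrist picture. The V cheeks are at (265–306, 10–50) and (322–365, 10–50), and the jaw pad is at (313,175). I zoom in on the V.

Run:
```python
import cv2,json
from h import *
a=cv2.imread("pics/w_rest.png")
c=a[0:100,240:390]; cv2.imwrite("pics/rz.png",cv2.resize(c,None,fx=5,fy=5,interpolation=cv2.INTER_CUBIC))
D=json.load(open("poses.json"))
t=cv2.imread("pics/w_tub.png"); hsv=cv2.cvtColor(t,cv2.COLOR_BGR2HSV)
m=((hsv[...,0]>82)&(hsv[...,0]<100)&(hsv[...,1]>170)).astype(np.uint8)
n,l,s,ce=cv2.connectedComponentsWithStats(m)
for i in np.argsort(-s[1:,4])[:3]+1: 
    print(s[i],ce[i])
    x,y,w,h,_=s[i]
    for u,v in (ce[i],(x+w/2-.5,y+h/2-.5)): print(wplane(u,v,.078,*D["tub"]))
    print("diam",wplane(x,y+h/2,.078,*D["tub"])[0]-wplane(x+w-1,y+h/2,.078,*D["tub"])[0])
```

```text
[ 282   69   71   70 2031] [314.95470212 105.82570162]
[0.48748842 0.37475289 0.078     ]
[0.4891255 0.3764844 0.078    ]
diam -0.05356826285811417
[292 125   7   6  10] [294.2 127.7]
[0.47074045 0.35856878 0.078     ]
[0.47136759 0.35869148 0.078     ]
diam -0.004640520560470762
[344  82   3   5   8] [345.375  84.   ]
[0.51134938 0.39090133 0.078     ]
[0.51106264 0.39090734 0.078     ]
diam -0.0015293035127357246
```

View pics/rz.png

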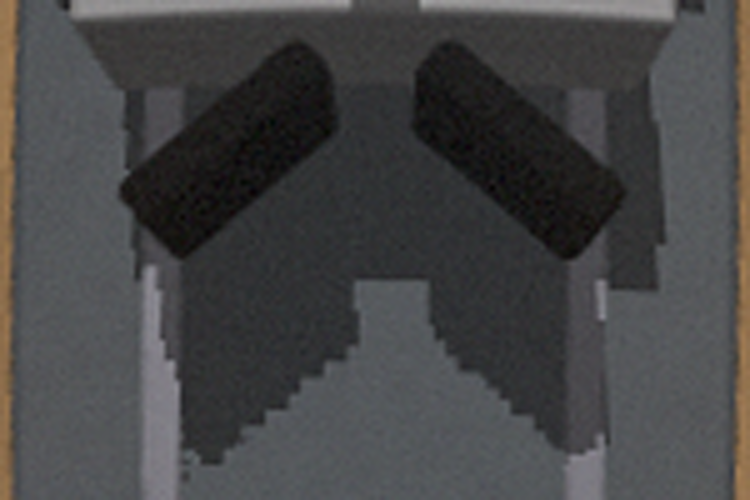

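Run:
```python
import cv2,numpy as np
a=cv2.imread("pics/w_rest.png")
c=a[0:60,260:375].astype(float); c=np.clip(c*4.,0,255).astype(np.uint8)
cv2.imwrite("pics/rz2.png",cv2.resize(c,None,fx=6.9,fy=6.9,interpolation=cv2.INTER_CUBIC))
a=cv2.imread("pics/top0.png")
c=a[160:210,325:385].astype(float); c=np.clip(c*2.5,0,255).astype(np.uint8)
cv2.imwrite("pics/rz3.png",cv2.resize(c,None,fx=10,fy=10,interpolation=cv2.INTER_CUBIC))
```

```text
(no output)
```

View pics/rz2.png

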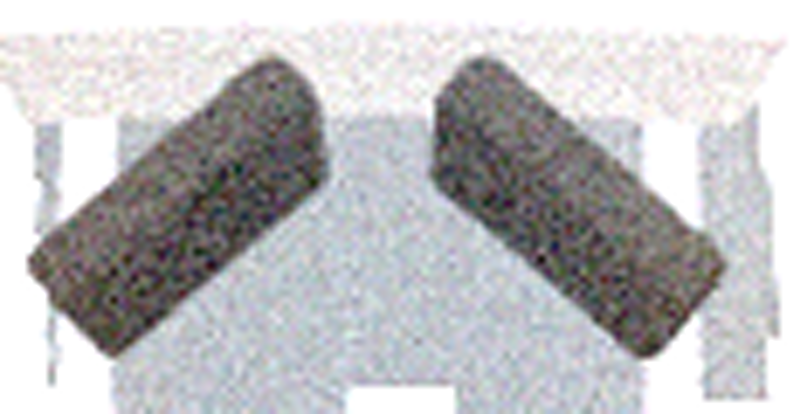

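View pics/rz3.png

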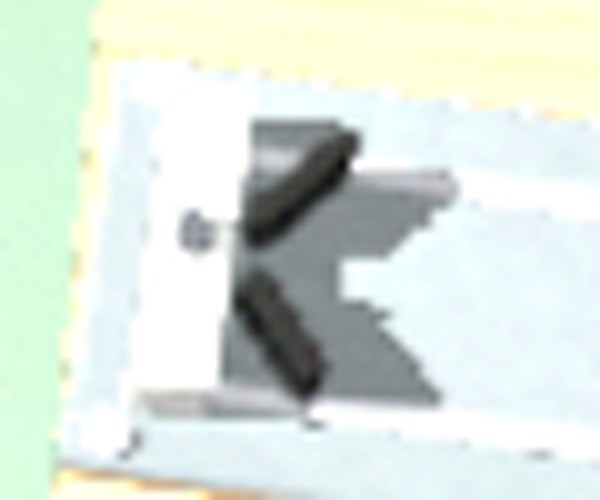

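Run:
```python
import json
from h import *
D=json.load(open("poses.json"))["rest"]
C=np.array([.5232,-.0478]);yaw=-.045
ex=np.array([np.cos(yaw),np.sin(yaw)]);ey=np.array([-np.sin(yaw),np.cos(yaw)])
def L(x,y,z,s=6.9,u0=260,v0=0):
    X=wplane(u0+(x+.5)/s-.5,v0+(y+.5)/s-.5,z,*D)[:2]-C
    return 1000*np.array([X@ex,X@ey])
for z in (.014,.018):
  a,b,c,d=[L(*p,z) for p in [(325,183),(113,355),(433,180),(650,357)]]
  print(z,np.round([a,b,c,d],1))
  # tangent circle
  def off(p,q,s):
    t=(q-p)/np.linalg.norm(q-p); n=np.array([t[1],-t[0]])*s; n=n if n[1]<0 else -n; return n,n@p+27
  n1,k1=off(a,b,1);n2,k2=off(c,d,1)
  print("seat",np.linalg.solve(np.array([n1,n2]),[k1,k2]),"angles",np.degrees(np.arctan2(b-a,1)),n1,n2)
# top edges far/back: at z=.054
for z in (.050,.054): print("back edge z",z,[np.round(L(*p,z),1) for p in [(30,262),(270,57),(725,262),(480,57)]])
# plate edges in wrist view at v=80: 
W=cv2.imread("pics/w_rest.png")
# edges of plate rows
for (u,v) in ((243,100),(386,100)): print("plate edge", (lambda X:1000*np.array([X@ex,X@ey]))(wplane(u,v,.014,*D)[:2]-C))
print("hub",(lambda X:1000*np.array([X@ex,X@ey]))(wplane(313,299,.055,*D)[:2]-C))
```

```text
0.014 [[ -5.1 129.3]
 [-29.8 108.5]
 [  7.5 129.6]
 [ 32.8 108.2]]
seat [ 1.38475829 99.43765535] angles [-87.68420604 -87.23683637] [ 0.64224858 -0.76649642] [-0.64532769 -0.76390587]
0.018 [[ -4.9 128.3]
 [-29.3 107.9]
 [  7.4 128.6]
 [ 32.4 107.5]]
seat [ 1.41637124 98.34389244] angles [-87.64716007 -87.19265469] [ 0.64224858 -0.76649642] [-0.64532769 -0.76390587]
back edge z 0.05 [array([-33.6, 112.7]), array([ -9.4, 134.2]), array([ 36.3, 112.6]), array([ 11.7, 134.1])]
back edge z 0.054 [array([-32.9, 111.9]), array([ -9.2, 132.9]), array([ 35.7, 111.7]), array([ 11.5, 132.8])]
plate edge [-57.45950626  68.80282088]
plate edge [59.80768014 68.73975602]
hub [  0.16217502 -91.29992231]
```

```bash
cat >> h.py <<'E'
C=np.array([.5232,-.0478])
EX=np.array([np.cos(YAW),np.sin(YAW)]);EY=np.array([-np.sin(YAW),np.cos(YAW)])
def H(x,y,z): return list(C+EX*x/1000+EY*y/1000)+[z]
E
python3 - <<'E'
from h import *
o=ori(YAW)
move_ptp([.488,.3768,.13],o)
move_l([.488,.3768,.075],feed=.12,stop_force=15)
close_gripper(squeeze=30); print(get_width(),get_ee_pos(),get_ft_force(),get_time())
move_l([.488,.3768,.20],feed=.2); print(get_width(),get_ft_force())
move_ptp(H(.8,94.5,.20),o)
print(get_ee_pos(),get_width(),get_time())
pos,q=get_ee_pos(),get_ee_rot()
cv2.imwrite("pics/hold.png",grab_frame("wrist")[:,:,::-1]); cv2.imwrite("pics/holds.png",grab_frame("scene")[130:270,140:340,::-1].repeat(4,0).repeat(4,1))
E
```

```text
0.05518370428283882 [0.48844414 0.37705985 0.07605162] [ 0.14062797 -0.9032949   6.0332436 ] 5.7
0.054836105333143315 [ 0.13581744  0.50213213 -2.14470108]
[0.52829103 0.04748172 0.19986359] 0.055050045149153126 7.7333
```

View pics/hold.png

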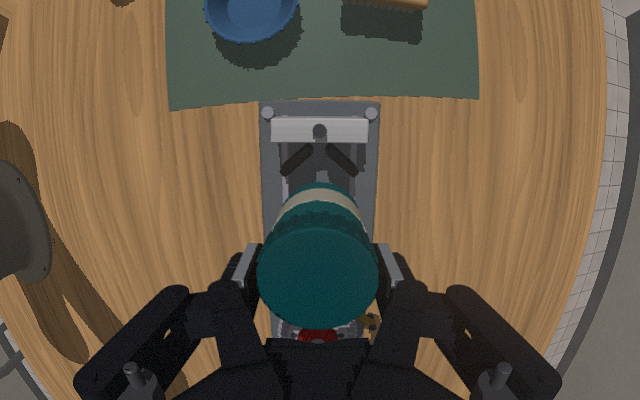

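View pics/holds.png

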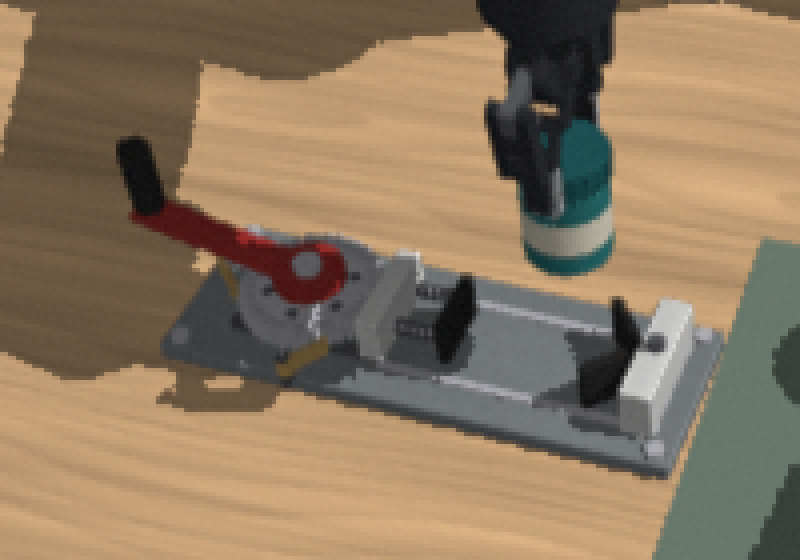

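Tub is upright in the grip above the bed, and the V is centred at u≈319 against the tub at u≈318. Now I set it down.

Run:
```python
from h import *
p=H(.8,94.5,.105); move_l(p,feed=.15)
print(get_ft_force(),get_ee_pos())
r=move_l(H(.8,94.5,.086),feed=.03,stop_force=5); print(r,get_ee_pos(),get_ft_force())
open_jaws(); print(get_width(),get_ee_pos())
move_l(H(.8,94.5,.20),feed=.2)
move_ptp(H(0,15,.25),ori(YAW))
pos,q=get_ee_pos(),get_ee_rot(); print(pos,q,get_time())
cv2.imwrite("pics/placed.png",grab_frame("wrist")[:,:,::-1]); cv2.imwrite("pics/placeds.png",grab_frame("scene")[130:270,140:340,::-1].repeat(4,0).repeat(4,1))
```

```text
[-0.74437827 -0.29630406 -0.54712426] [0.52877822 0.04666752 0.10583966]
True [0.52854598 0.04650616 0.08982017] [0.60587961 0.36202153 2.51612769]
0.08511730666071618 [0.52779335 0.04663425 0.08940715]
[ 0.52353447 -0.03329822  0.24890776] [-8.89095927e-04  7.23330667e-01  6.90501118e-01 -4.03050166e-04] 10.7167
```

View pics/placed.png

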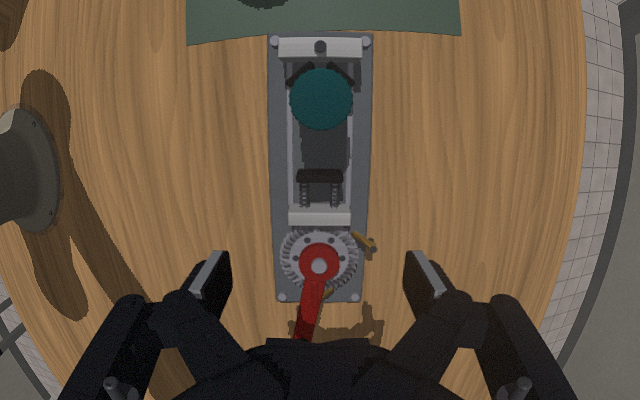

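View pics/placeds.png

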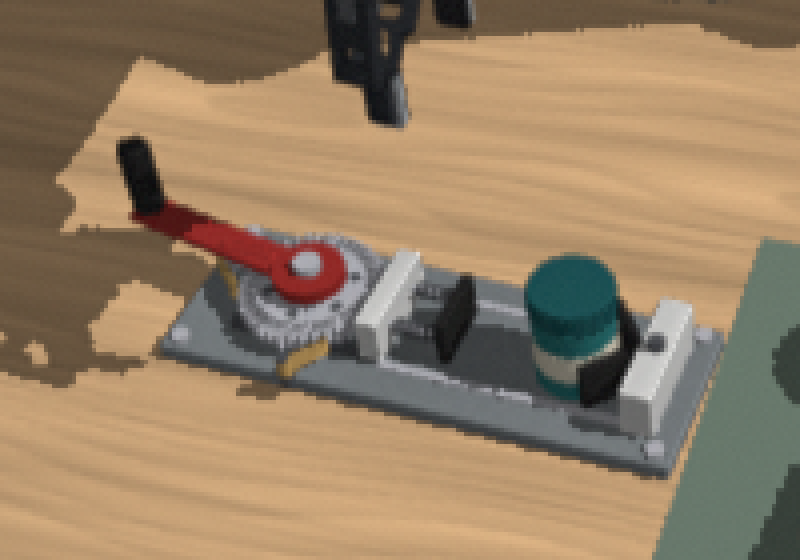

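Tub stands upright on the bed, clear of the V and the pad. The lever starts at about 0.19, so I grip the knob and bring it home.

```bash
cat >> h.py <<'E'
AX=np.array([0.3,-90.]); RK=130.
def phi_pose(lev,z=.086,r=RK):
    f=.375-lev
    return H(AX[0]-r*np.sin(f),AX[1]-r*np.cos(f),z), ori(YAW-f)
def tang(lev):
    f=.375-lev; return EX*np.cos(f)-EY*np.sin(f)
def rad(lev):
    f=.375-lev; return -EX*np.sin(f)-EY*np.cos(f)
def lev_now():
    p=np.array(get_ee_pos())[:2]-C; x=1000*p@EX-AX[0]; y=1000*p@EY-AX[1]
    return .375-np.arctan2(-x,-y), np.hypot(x,y)
def push(n=1,base=np.zeros(3)):
    f=np.mean([get_ft_force() for _ in range(n)],0)-base; l,_=lev_now()
    return -f[:2]@tang(l), -f[:2]@rad(l), f[2]
E
python3 - <<'E'
from h import *
l0=.19
p,o=phi_pose(l0,.16); move_ptp(p,o)
p,o=phi_pose(l0); r=move_l(p,feed=.1,stop_force=12); print(r,get_ee_pos())
wait(.1); b=np.array(get_ft_force()); np.save("base.npy",b); print(b)
close_gripper(squeeze=25); print(get_width(),lev_now(),push(1,b),get_time())
for l in (.1,.03):
    p,o=phi_pose(l); r=move_l(p,o,feed=.08,stop_force=8); print(r,lev_now(),push(1,b),get_time())
E
```

```text
False [ 0.49016269 -0.26444717  0.0866537 ]
[ 0.14278414 -0.7210183   0.3384645 ]
0.021362051999072828 (np.float64(0.19051495865251739), np.float64(130.01883418117885)) (np.float64(0.15569763755254823), np.float64(0.3795380756662386), np.float64(0.9911202240467862)) 13.3917
False (np.float64(0.09979685770647678), np.float64(129.96805562243466)) (np.float64(0.6078705616551386), np.float64(1.8492325716798539), np.float64(1.0909585439086014)) 13.6917
False (np.float64(0.03135683178984533), np.float64(129.95006619732584)) (np.float64(1.4412073292919176), np.float64(1.4500171770666455), np.float64(2.274881694741549)) 13.9583
```

```bash
cat >> h.py <<'E'
def seg(l,feed=.08,sf=8,b=np.zeros(3)):
    p,o=phi_pose(l); r=move_l(p,o,feed=feed,stop_force=sf); f=push(1,b)
    print("->%.2f"%l,r,"lev %.3f r %.1f"%lev_now(),"Ft %.2f Fr %.2f Fz %.2f"%f,"t %.2f"%get_time()); return r,f
E
python3 - <<'E'
from h import *
b=np.load("base.npy")
for l in np.linspace(.03,.72,6)[1:]:
    r,f=seg(l,b=b)
    if r or f[0]>9: break
E
```

```text
->0.17 False lev 0.170 r 130.0 Ft -0.25 Fr 2.57 Fz 3.59 t 14.33
->0.31 False lev 0.305 r 130.1 Ft -0.69 Fr 0.48 Fz 3.77 t 14.71
->0.44 False lev 0.442 r 130.2 Ft -1.54 Fr -1.94 Fz 2.90 t 15.08
->0.58 False lev 0.579 r 130.3 Ft -1.81 Fr -2.73 Fz 2.22 t 15.46
->0.72 False lev 0.718 r 130.4 Ft -1.87 Fr -4.16 Fz 1.09 t 15.83
```

Run:
```python
from h import *
b=np.load("base.npy")
for i in range(3):
    wait(.1); print(push(1,b),get_ft_force())
for l in (.37,.03):
    r,f=seg(l,feed=.12,b=b)
for i in range(2):
    wait(.1); print(push(1,b))
seg(.06,b=b)
for i in range(3):
    wait(.1); print(push(1,b))
cv2.imwrite("pics/s1.png",grab_frame("scene")[130:270,140:340,::-1].repeat(4,0).repeat(4,1))
```

```text
(np.float64(-2.3219735624728073), np.float64(-4.1257925613750706), np.float64(2.0458641455540345)) [ 3.56929413 -3.98793655  2.38432865]
(np.float64(-1.2385410437706175), np.float64(-4.753291027025587), np.float64(0.2738528446578528)) [ 2.7144631  -4.90601852  0.61231735]
(np.float64(-0.7746256953812162), np.float64(-4.162255061506398), np.float64(0.1502595140668273)) [ 2.09881107 -4.47579803  0.48872402]
->0.37 True lev 0.668 r 130.3 Ft -0.89 Fr -0.43 Fz 0.33 t 16.34
->0.03 True lev 0.652 r 130.3 Ft -0.13 Fr 0.14 Fz 1.68 t 16.57
(np.float64(2.4145760984999116), np.float64(0.7752595726232998), np.float64(3.0323659230553353))
(np.float64(1.1315713892337322), np.float64(0.9612097408524082), np.float64(3.731798112586892))
->0.06 True lev 0.625 r 130.3 Ft 2.12 Fr -0.94 Fz 3.26 t 17.05
(np.float64(2.2193560439365676), np.float64(-0.20308862654072551), np.float64(3.4919607368564773))
(np.float64(0.7597524539127976), np.float64(-0.3177497788086599), np.float64(3.7434706288784083))
(np.float64(1.4944566240628925), np.float64(0.06007667267979557), np.float64(3.5025595155334335))
```

View pics/s1.png

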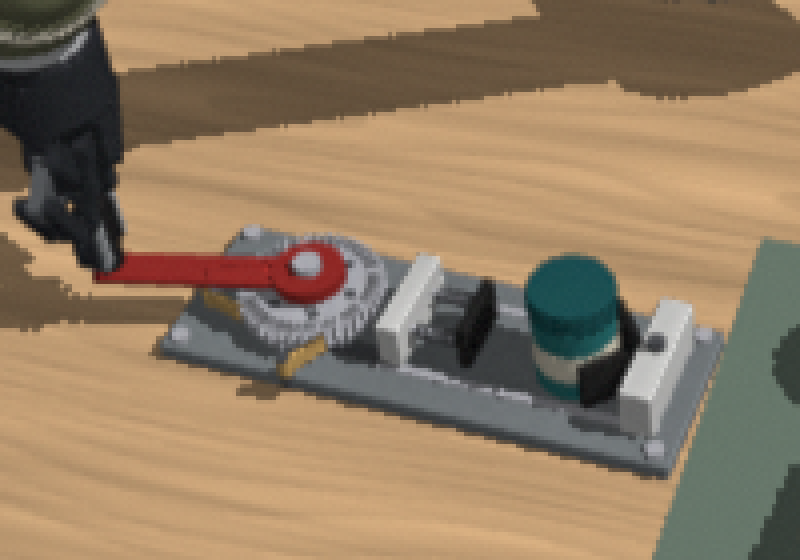

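```bash
cat >> h.py <<'E'
def back(b,l1=.03,feed=.14):
    l=lev_now()[0]; n=max(1,int(np.ceil((l-l1)/.25)))
    for x in np.linspace(l,l1,n+1)[1:]:
        p,o=phi_pose(x); r=move_l(p,o,feed=feed,stop_force=25)
        if r: print("stopped",lev_now(),push(1,b)); break
    print("back lev %.3f r %.1f"%lev_now(),"Ft %.2f %.2f %.2f"%push(1,b),"t %.2f"%get_time())
def steady(b,n=5,dt=.03):
    v=[]
    for i in range(n): wait(dt); v.append(push(1,b))
    v=np.array(v); return v.mean(0),v[:,0].std()
E
python3 - <<'E'
from h import *
b=np.load("base.npy")
back(b)
print(steady(b))
for l in np.linspace(.03,.72,8)[1:]:
    r,f=seg(l,feed=.07,sf=12,b=b)
    if r or f[0]>8: print(steady(b)); break
print(steady(b))
cv2.imwrite("pics/s2.png",grab_frame("scene")[130:270,140:340,::-1].repeat(4,0).repeat(4,1))
E
```

```text
back lev 0.033 r 129.8 Ft -0.49 0.82 2.70 t 18.44
(array([-0.52361302,  0.5761626 ,  3.90081493]), np.float64(0.2746637349204446))
->0.13 False lev 0.133 r 129.9 Ft -1.51 Fr 0.82 Fz 4.10 t 18.94
->0.23 False lev 0.229 r 130.0 Ft -2.04 Fr 1.27 Fz 5.52 t 19.27
->0.33 False lev 0.326 r 130.0 Ft -2.16 Fr 0.54 Fz 5.46 t 19.61
->0.42 False lev 0.424 r 130.1 Ft -1.45 Fr 0.54 Fz 4.10 t 19.94
->0.52 False lev 0.522 r 130.2 Ft -2.19 Fr -1.51 Fz 3.88 t 20.27
->0.62 False lev 0.620 r 130.2 Ft -3.69 Fr -2.16 Fz 3.11 t 20.61
->0.72 False lev 0.719 r 130.3 Ft -2.63 Fr -4.18 Fz 3.43 t 20.94
(array([-2.76063242, -3.60824463,  3.29515851]), np.float64(0.47802227783357976))
```

View pics/s2.png

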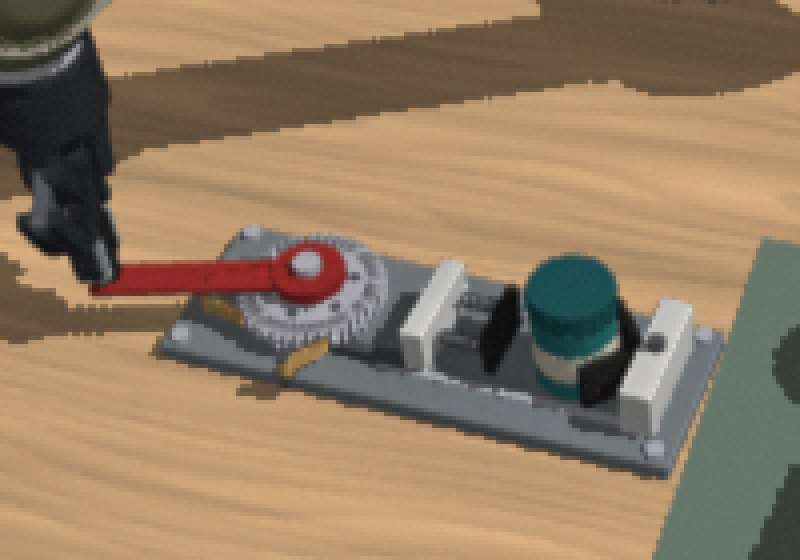

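Jaw is advancing, and the pad is now near the tub. The idle push reads −2.8 N, which is implausible, so I check the sensor bias by letting go here.

Run:
```python
from h import *
b=np.load("base.npy")
open_jaws(); wait(.1)
s,_=steady(b); print(s, lev_now(), get_width(),get_time())
f=[]
for i in range(3): wait(.03); f.append(get_ft_force())
print(np.mean(f,0),np.std(f,0))
```

```text
[ 0.14342607  0.90823826 -0.2963912 ] (np.float64(0.7200187549510481), np.float64(129.9835128775716)) 0.08584408910357683 22.0667
[ 0.47165646 -0.32792124  0.05933509] [0.44303928 0.76702194 0.48869786]
```

Air bias is about 0, so squeezing the knob itself stores misleading internal forces. I will drive with the open fingers straddling the knob, one pad pushing, which gives a clean push reading.

```bash
cat >> h.py <<'E'
OFF=31.5
def sp(lev,side,z=.080):
    f=.375-lev; er=np.array([-np.sin(f),-np.cos(f)]); t=np.array([np.cos(f),-np.sin(f)])
    q=AX+RK*er+side*OFF*t
    return H(q[0],q[1],z), ori(YAW-f)
def sget(side):
    p=np.array(get_ee_pos())[:2]-C; x=1000*p@EX-AX[0]; y=1000*p@EY-AX[1]
    psi=np.arctan2(-x,-y)            # angle of TCP from -y to -x
    return .375-(psi+side*np.arctan2(OFF,RK))
def spush(side,b):
    l=sget(side); f=np.array(get_ft_force())-b
    return -f[:2]@tang(l),-f[:2]@rad(l),f[2]
def ssteady(side,b,n=6,dt=.03):
    v=[]
    for i in range(n): wait(dt); v.append(spush(side,b))
    v=np.array(v); return np.round(v.mean(0),2),round(v[:,0].std(),2)
def sback(b,l1=.04):
    for x in (.72,.48,.26,l1):
        p,o=sp(x,-1)
        if x-sget(-1)>.02: continue
        r=move_l(p,o,feed=.16,stop_force=25)
        if r: print("stop!"); break
    print("sback lev %.3f"%sget(-1),"F %.2f %.2f %.2f"%spush(-1,b),"t %.2f"%get_time())
E
python3 - <<'E'
from h import *
b=np.zeros(3)
p,o=phi_pose(.72,.080); move_l(p,o,feed=.1)
sback(b); print(ssteady(-1,b,3))
cv2.imwrite("pics/s3.png",grab_frame("scene")[130:270,140:340,::-1].repeat(4,0).repeat(4,1))
print(get_time())
E
```

```text
sback lev 0.049 F -0.60 0.29 -0.93 t 23.89
(array([-0.11,  0.54,  0.22]), np.float64(0.55))
24.0417
```

View pics/s3.png

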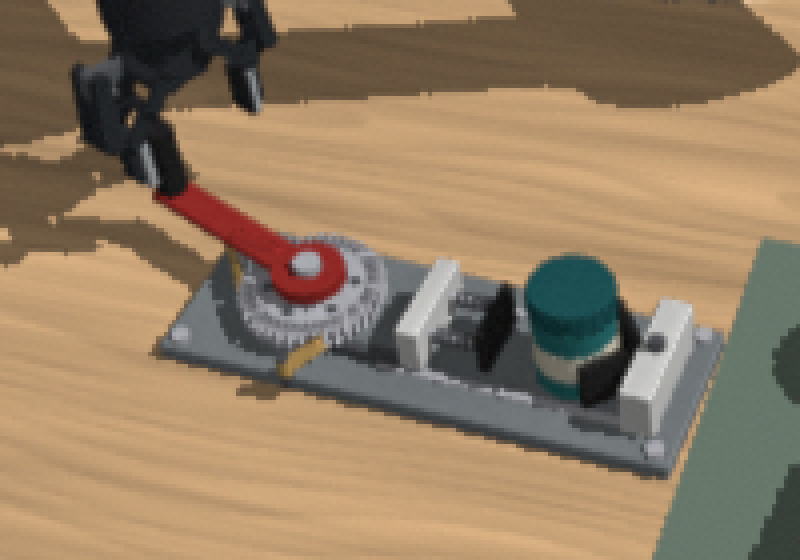

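```bash
cat >> h.py <<'E'
def sdrive(b,l0,l1,n,feed=.06,sf=8,lim=5):
    for l in np.linspace(l0,l1,n+1)[1:]:
        p,o=sp(l,1); r=move_l(p,o,feed=feed,stop_force=sf); wait(.05); f=np.mean([spush(1,b),(wait(.03),spush(1,b))[1]],0)
        print("%.2f %s lev %.3f F %.2f %.2f %.2f t %.2f"%(l,r,sget(1),*f,get_time()))
        if f[0]>lim: return True
    return False
E
python3 - <<'E'
from h import *
b=np.zeros(3)
# take up slack
p,o=sp(.02,1); print(move_l(p,o,feed=.12,stop_force=6),sget(1),spush(1,b))
sdrive(b,.03,.72,8)
print(ssteady(1,b))
cv2.imwrite("pics/s4.png",grab_frame("scene")[130:270,140:340,::-1].repeat(4,0).repeat(4,1))
E
```

```text
False 0.016940966535781588 (np.float64(0.22500515346785233), np.float64(0.29255150865813134), np.float64(-0.48246482167635135))
0.12 False lev 0.113 F 0.12 0.19 0.52 t 25.14
0.20 False lev 0.200 F -0.13 0.34 -0.54 t 25.57
0.29 False lev 0.286 F -0.59 0.16 0.22 t 25.99
0.38 False lev 0.373 F 0.21 -0.19 -0.16 t 26.42
0.46 False lev 0.459 F 0.00 0.26 0.31 t 26.84
0.55 False lev 0.545 F -0.54 0.52 0.07 t 27.27
0.63 False lev 0.631 F 0.06 0.25 -0.33 t 27.69
0.72 False lev 0.718 F 0.53 0.32 -0.15 t 28.12
(array([-0.21, -0.04, -0.22]), np.float64(0.17))
```

View pics/s4.png

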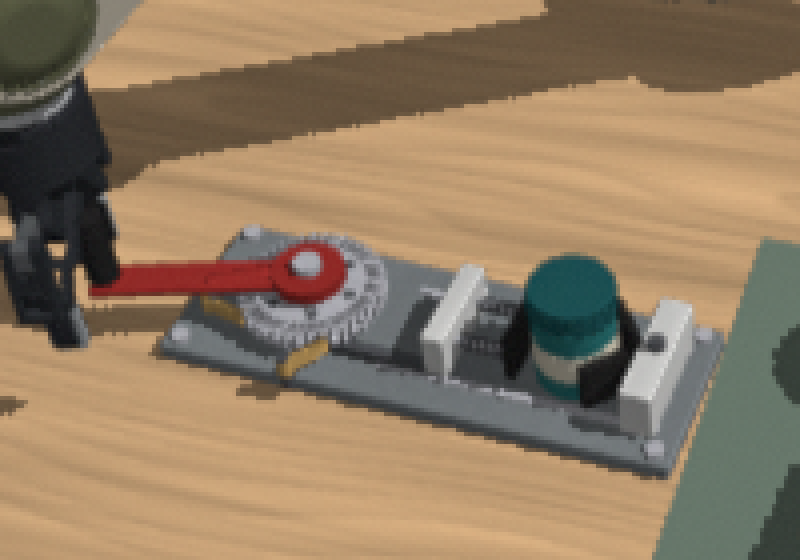

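Jaw almost at the tub. Next swing.

Run:
```python
from h import *
b=np.zeros(3)
sback(b)
p,o=sp(.02,1); print(move_l(p,o,feed=.14,stop_force=6),sget(1),spush(1,b))
sdrive(b,.03,.72,10,lim=4)
print(ssteady(1,b))
cv2.imwrite("pics/s5.png",grab_frame("scene")[130:270,140:340,::-1].repeat(4,0).repeat(4,1))
```

```text
sback lev 0.049 F -0.15 -0.35 -0.46 t 30.03
False 0.018649851586115318 (np.float64(-0.043409915493782036), np.float64(-0.5670666519817562), np.float64(-0.5728657075383476))
0.10 False lev 0.095 F -0.69 0.12 -0.48 t 31.02
0.17 False lev 0.166 F 0.13 -0.44 0.06 t 31.41
0.24 False lev 0.235 F -0.29 0.02 -0.22 t 31.79
0.31 False lev 0.304 F 0.03 -0.31 -0.40 t 32.17
0.38 False lev 0.373 F -0.61 -0.22 -0.33 t 32.56
0.44 False lev 0.442 F 0.14 -0.91 0.77 t 32.94
0.51 False lev 0.511 F -0.07 -0.42 -0.43 t 33.33
0.58 False lev 0.580 F 0.28 -0.39 -0.19 t 33.71
0.65 False lev 0.649 F 0.74 -0.15 -0.22 t 34.09
0.72 False lev 0.717 F 2.41 -0.71 -0.22 t 34.48
(array([ 2.56, -0.75, -0.27]), np.float64(1.0))
```

View pics/s5.png

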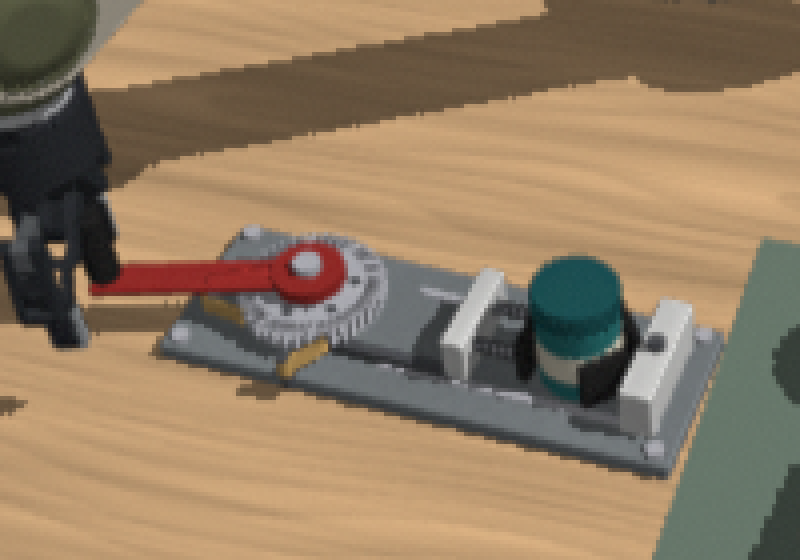

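Tub is home in the V and the load has begun (2.5 N). Next swing goes carefully.

Run:
```python
from h import *
b=np.zeros(3)
sback(b)
p,o=sp(.02,1); print(move_l(p,o,feed=.14,stop_force=6),sget(1),spush(1,b))
sdrive(b,.03,.72,12,lim=7)
print(ssteady(1,b),sget(1))
```

```text
sback lev 0.049 F -1.13 -0.62 -0.15 t 36.39
False 0.018627839485179154 (np.float64(-0.24465850022834257), np.float64(0.536721878171163), np.float64(-0.2960646942446416))
0.09 False lev 0.084 F 0.22 0.14 0.58 t 37.36
0.14 False lev 0.143 F 0.66 -0.59 0.57 t 37.72
0.20 False lev 0.200 F 1.58 -0.11 -0.73 t 38.08
0.26 False lev 0.258 F 2.72 -1.18 0.56 t 38.43
0.32 False lev 0.315 F 3.63 -1.04 -0.73 t 38.79
0.38 False lev 0.372 F 4.40 -1.91 -0.75 t 39.15
0.43 False lev 0.430 F 5.43 -2.33 -0.08 t 39.51
0.49 False lev 0.486 F 5.87 -2.18 0.62 t 39.87
0.55 False lev 0.542 F 7.29 -2.46 0.04 t 40.23
(array([ 6.49, -2.27,  0.44]), np.float64(0.44)) 0.5420090465938256
```

Run:
```python
from h import *
b=np.zeros(3)
sdrive(b,.55,.72,3,lim=11.3,sf=6)
print(ssteady(1,b),sget(1))
sback(b)
p,o=sp(.02,1); print(move_l(p,o,feed=.14,stop_force=6),sget(1),spush(1,b))
sdrive(b,.03,.30,5,lim=9,sf=9)
print(ssteady(1,b,8),sget(1),get_time())
```

```text
0.61 False lev 0.600 F 8.15 -2.60 0.40 t 40.79
0.66 False lev 0.656 F 8.96 -1.94 0.79 t 41.15
0.72 False lev 0.711 F 9.32 -2.78 0.71 t 41.51
(array([ 9.09, -1.95,  0.59]), np.float64(0.25)) 0.7109366359843143
sback lev 0.049 F 0.48 0.71 -1.20 t 43.38
False 0.018509605995406075 (np.float64(0.3119359273870272), np.float64(1.0601979235330816), np.float64(1.0790654641841324))
0.08 False lev 0.080 F 0.71 0.06 0.12 t 44.33
0.14 False lev 0.133 F 4.53 -1.03 2.01 t 44.68
0.19 False lev 0.183 F 8.53 -2.06 2.94 t 45.03
0.25 False lev 0.236 F 9.98 -1.41 2.54 t 45.38
(array([ 9.58, -1.81,  2.96]), np.float64(0.5)) 0.23602612595936961 45.65
```

Run:
```python
from h import *
b=np.zeros(3)
sdrive(b,.25,.34,3,lim=11.6,sf=5,feed=.04)
print(ssteady(1,b,10),sget(1),get_time())
```

```text
0.28 False lev 0.269 F 10.22 -1.85 3.78 t 46.00
0.31 False lev 0.299 F 10.72 -2.19 3.52 t 46.33
0.34 False lev 0.328 F 11.29 -1.46 3.13 t 46.67
(array([11.13, -1.54,  3.35]), np.float64(0.46)) 0.32812564676401246 47.0
```

Run:
```python
from h import *
b=np.zeros(3)
sdrive(b,.34,.40,3,lim=11.9,sf=5,feed=.04)
print(ssteady(1,b,10),sget(1),get_time())
```

```text
0.36 False lev 0.348 F 12.19 -1.81 3.81 t 47.33
(array([11.55, -1.42,  3.7 ]), np.float64(0.38)) 0.3476882033643517 47.6667
```

Run:
```python
from h import *
b=np.zeros(3)
sdrive(b,.36,.385,1,lim=11.9,sf=5,feed=.04)
print(ssteady(1,b,8),sget(1),get_time())
```

```text
0.39 False lev 0.372 F 12.21 -2.07 3.44 t 48.00
(array([11.8 , -1.76,  3.87]), np.float64(0.3)) 0.3723259571013089 48.2667
```

Run:
```python
from h import *
b=np.zeros(3)
sback(b,l1=.035)
p,o=phi_pose(.05,.080); move_l(p,o,feed=.12)
p[2]=.2; move_l(p,o,feed=.25)
move_ptp(H(0,-10,.25),ori(YAW))
pos,q=get_ee_pos(),get_ee_rot(); print(list(pos),list(q),get_time())
w=grab_frame("wrist"); t=grab_frame("top"); s=grab_frame("scene")
cv2.imwrite("pics/fw.png",w[:,:,::-1]); cv2.imwrite("pics/ft.png",t[:,:,::-1]); cv2.imwrite("pics/fs.png",s[:,:,::-1])
cv2.imwrite("pics/fsz.png",s[130:270,140:340,::-1].repeat(4,0).repeat(4,1))
np.save("fpose.npy",np.r_[pos,q])
```

```text
sback lev 0.044 F -0.05 -0.04 -0.40 t 49.88
[np.float64(0.5224864930594136), np.float64(-0.058688905461978545), np.float64(0.24901242442441515)] [np.float64(-0.0006153063685929381), np.float64(0.7233145425211743), np.float64(0.6905182234015868), np.float64(-0.0005264273678583808)] 51.8
```

View pics/fw.png

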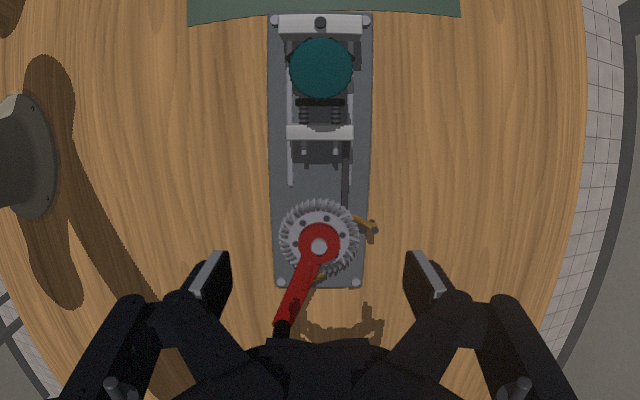

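View pics/fsz.png

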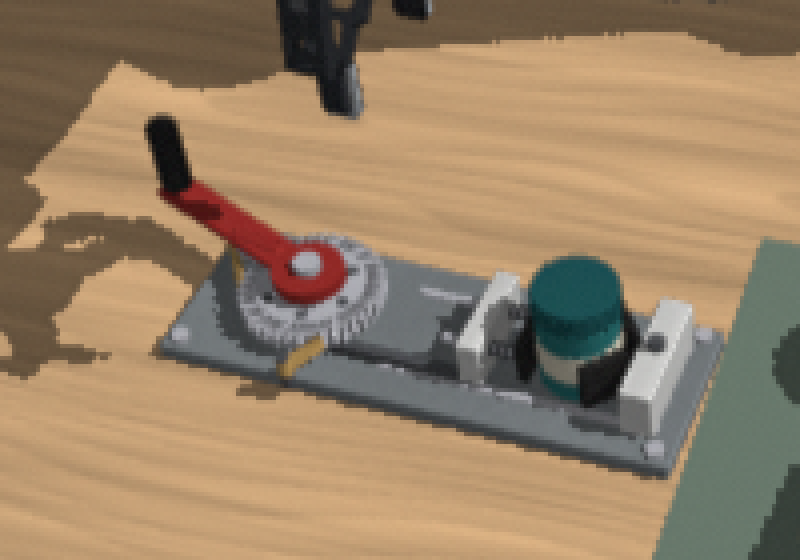

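View pics/fs.png

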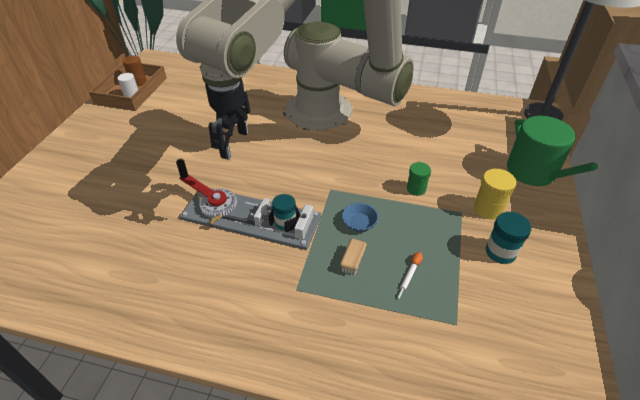

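Run:
```python
from h import *
X=pix2plane("scene",140+160/4,130+122/4,.105)[:2]-C
x,y=1000*X@EX-AX[0],1000*X@EY-AX[1]; print("lever",.375-np.arctan2(-x,-y),np.hypot(x,y))
t=cv2.imread("pics/ft.png");w=cv2.imread("pics/fw.png");P=np.load("fpose.npy")
X=wplane(321,68,.092,P[:3],P[3:])[:2]-C; print("tub local",1000*X@EX,1000*X@EY,"seat 1,99.5")
cv2.imwrite("pics/ftz.png",cv2.resize(t[155:235,320:500],None,fx=4.4,fy=4.4))
```

```text
lever -0.01645564053974935 129.0941895957059
tub local 1.9674014224579024 96.16431976966186 seat 1,99.5
```

View pics/ftz.png

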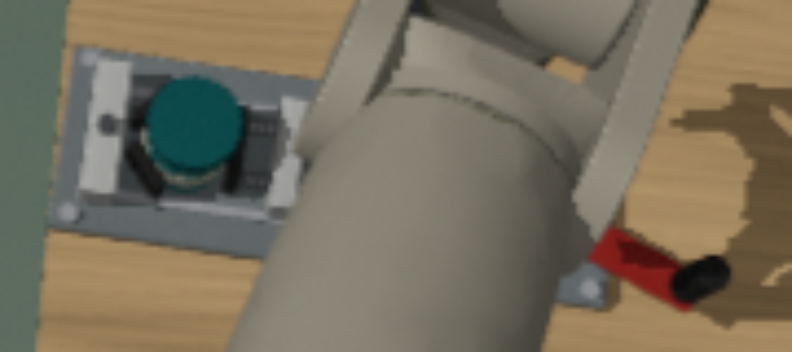

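Tub is seated in the V and gripped, the lever is home and the bystanders have not moved, so I hand in.

```bash
python3 -c "
from workcell import *
hand_in(); print(get_time())"
```

```text
the job is handed in; nothing more can be done
the job is handed in; nothing more can be done
```

I stood the small teal tub on the bed, let go of it, and ratcheted the jaw up with six driving swings of the lever. I stopped the last swing at a steady push of about 11.8 N. The lever is back home, the robot is clear of everything, and the job was handed in at about 52 s.

**Last checks:**
- **Tub:** it stands upright between the V and the pad, with the springs compressed. It measures about 3.5 mm from my estimate of the seat point, and the limit is 8 mm.
- **Lever:** it reads about 0 rad in the image and 0.04 from the arm position; home means below 0.12.
- **Dish, brush and feeder:** they look unmoved in the scene picture.
- **Squeeze:** I could not measure it directly; the only evidence is the push at the knob.

**Disagreeing readings:** in the first two swings I gripped the knob, and the idle push read about −2.8 N where about +1 N was expected. With the fingers open the force read near zero, so I did all later swings and force readings with one open finger pushing. The idle push then read about 0 N. Individual readings scattered by about 0.3 to 0.5 N at the end.

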